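# Turn the drum mixer's handwheel until its filler points straight up

## Robot

A 6-joint arm with a two-finger parallel gripper is mounted at the origin on the work surface. World frame = base frame: x ahead of the robot, y to its left, z up, the work surface at z = 0. Lengths are in mm, angles in rad, forces in N, time in s.
With the tool pointing down it reaches from about 350 to 875 mm from the base axis. Payload 4.2 kg.
Tool frame: the origin (TCP) lies midway between the tips of the shut fingers; the grasp point (between the pads) lies 19 mm behind it; z points along the fingers, y is the line along which they close (so a half turn about z gives the same grasp; the last joint's range is limited). The gripper opens to 85 mm and grips with 20 to 120 N. Pads are 22 mm wide; open, the fingers measure 114 mm over their backs; the gripper's body (76 mm by 85 mm) begins 54 mm behind the grasp point. The pads swing forward as they close: fully open they stand 13 mm farther back than shut.
Start: joints at [-0.868, 0.385, 0.008, 0, -1.194, -0.259], TCP at [268.371, -564.426, 231.312] pointing down, gripper open.
Joint ranges: [-3.14, 3.14], [-1.21, 2.06], [-1.07, 1.41], [-3.16, 2.05], [-2.99, -0.16], [-3.1, 3.1]. Speed limits (rad/s): [2.79, 2.79, 3.14, 3.14, 3.14, 3.14].

## Interface

Orientations are given as a unit quaternion [x, y, z, w].
In Python, from bench import read_state, get_image, job_done gives the robot as it stands.
- The arm moves only by the shell command python3 -m jog 'ROWS'. ROWS is JSON, a list of rows, each a list of 3 entries, a list of its own where there are three numbers: the shift along the world's x, y, z scaled (see below), then the turn, a rotation vector about the world's x, y, z scaled (see below), then the gripper's target within -1 to 1 (shut at 1, half-way at 0, fully open at -1). In form: [[[x, y, z], [wx, wy, wz], claw], ...]. A call has 1 to 20 rows; each row is the pose to reach, as a shift and turn from the pose commanded when the call began; what a row does not reach only later rows make up. The controller multiplies each number of a shift by 10 cm and each number of a turn by 120 degrees. A row lasts 1/10 s, in which the tool goes at most 50 mm and 8.59 degrees, less where a joint would pass 70% of its speed; a pose out of reach is approached as far as the arm can. A call with a number of a shift or a turn outside -1 to 1 is refused whole. A call with a gripper value outside its range is refused whole. The fingers move at their own pace and stop on an object; the grip force is fixed at half the most. Time passes only in rows, so rows that repeat a pose let the fingers close. It gives the time, the measured TCP pose, the force, the opening and the grip force at its end, in the units of the state.
- read_state(): the state, without advancing time (a new reading comes with each control period).
- get_image(name): name is "scene" or "side" or "wrist"; returns a dict with "frame" (480x640x3 uint8, red, green, blue), "range_z" (480x640 float32, mm along the optical axis (not along the pixel's ray), 0 where there is no reading), "fx", "fy", "cx", "cy" (pixels), "distortion" ([k1, k2, p1, p2, k3] as OpenCV has them; the pictures are not rectified), "R" (3x3) and "t" (3): a world point X has camera coordinates R X + t. Camera axes: x right, y down, z forward; pixel columns grow to the right and rows downward; lengths in mm; the calibration is good to about 2 mm. A picture is of the moment at which its call begins.
- job_done(): hands the job in; it is judged then, once.
The state is a dict: "clock": time; "joints": joint angles; "joint_vel": joint speeds; "joint_efforts": joint torques, N m; "position": TCP position; "ee_rot": TCP orientation; "contact_force": force on the tool from outside, world axes, zero at the start; "wrist_torque": the same for the moment, N m; "gripper_width": finger opening in mm; "grasp_force": force on a finger pad.
Only numpy, scipy, OpenCV 4.12 (cv2) and the standard library are available. Lean on these libraries where they do the work, as an engineer would, in place of code of your own. Each camera call takes 0.05 s, during which the arm holds its last target. There are 200 camera calls.

## Task

The hand-turned drum mixer is to be filled next: push the spokes of its handwheel one after another, either way round, until the capped filler on the drum points straight up, and leave it standing there. Push gently and steadily with the closed fingers, without knocking - do not grip the wheel, send the drum spinning or press on the drum or its filler - and do not shift, tip or lift anything else on the bench.

Things in the scene. Friction and masses are not known exactly. Their poses are not given: they have to be found in the camera images.
- mixer: Fixed base of a hand-turned drum mixer: grey plate 290 x 180 mm, two aluminium A-frame stands. Origin on the table straight under the handwheel's hub; x along the level shaft, from the wheel (on the robot's side) to the drum; y level, to the left seen from the wheel; z up. Plate from x = 20 to 310 mm, front stand at x = 52 mm, shaft 170 mm above the table.
- wheel: Upright steel wheel, origin at its hub centre, x along the shaft. Rim of 14 mm bar, radius 64 mm; six spokes 60 degrees apart, all in the plane x = 0, stand out past the rim as round black grips 20 mm thick, 75 to 130 mm from the hub. z runs along the spoke in line with the filler. Stiff: 0.35 N m turns it (some 4 N on a grip, square to the spoke); it stays where it is left.
- drum: Closed empty steel drum on the shaft, 130 mm diameter, from 73 to 263 mm behind the wheel's middle plane, turning with the wheel. Origin at the hub centre of the wheel (same as wheel); x along the shaft, z through the filler: the job is to bring this z axis upright.
- cap (a point): Centre of the outer face of the black ribbed screw cap (60 mm diameter) on the filler neck; 102 mm from the shaft axis and 168 mm behind the wheel's middle plane. The filler is the only thing that stands out from the drum's round side.
- rotor (a joint): Angle of wheel and drum, rad: 0 (or 6.283) with the filler straight up, 3.14 straight down; starts between 1.75 and 4.53. It grows as the wheel's top moves to the mixer's -y (clockwise seen from the robot's side, the wheel's front). The spokes stand at this angle plus multiples of 1.047 from upright, counted the same way. No stop within a turn either way.
- jug: Glass measuring jug, bystander, 96 mm wide with a handle on its +y side reaching 83 mm from the middle, 125 mm high; origin under its middle.
- tin: Capped aluminium tin, bystander, 76 mm diameter, 96 mm high; origin under its middle.
- tray: Square grey silicone tray with four cells, bystander, 140 x 140 x 35 mm; origin under its middle.
- soap: Bar of pale soap, bystander, 85 x 58 x 26 mm; origin under its middle.
- scoop: Small aluminium scoop lying flat, bystander, 155 mm long, 25 mm high; origin under the back wall of its pan, handle towards its -x.
- stamp: Soap stamp standing on its clear 50 x 50 mm plate with a turned wooden handle, bystander, 64 mm high; origin under its middle.
- jar: Brown glass jar with an aluminium lid, bystander, 60 mm diameter, 85 mm high; origin under its middle.

How it is judged:
By the outcome, as a careful person would: the job done as asked, in the order asked, and still so for the second after the job is handed in, with the robot touching nothing.
It also fails if it takes over 64 s, if anything falls off the work surface, if the arm or the gripper's body presses on something with over 40 N, if the wrist force passes 120 N, or if a joint passes its speed limit or range.

## Working session

There is one attempt and no reset: what is moved stays moved. The work goes in short steps, Python scripts to look and compute and a shell command to move; the robot and the scene stay as the last step left them, time stands still between calls to the robot, and variables do not carry over. Pictures are saved under pics/ and viewed, at most 10 in all, crops included, and the job is handed in when it is done.

```bash
mkdir -p pics; ls; cat > h.py <<'E'
import numpy as np,cv2
from bench import *
def pts(im):
    K=np.array([[im['fx'],0,im['cx']],[0,im['fy'],im['cy']],[0,0,1]])
    v,u=np.mgrid[0:480,0:640]
    n=cv2.undistortPoints(np.stack([u,v],-1).reshape(-1,1,2).astype(float),K,np.array(im['distortion'])).reshape(480,640,2)
    z=im['range_z'][...,None]; c=np.concatenate([n*z,z],-1)
    return (c-np.array(im['t']))@np.array(im['R'])
E
python3 - <<'E'
from h import *
for n in ['scene','side']:
    im=get_image(n);np.save(n+'.npy',im,allow_pickle=True)
    cv2.imwrite(f'pics/{n}0.png',im['frame'][...,::-1])
    R=np.array(im['R']);print(n,-R.T@np.array(im['t']),R[2],im['fx'])
print(read_state())
E
```

```text
pics
scene [1142.77493211 -236.21895825 1139.36400348] [-0.49608499  0.23561208 -0.8356953 ] 625.0398237839375
side [459.00490496 904.38869475 957.68890938] [ 0.1072838  -0.73727378 -0.66702141] 531.5017003389013
{'clock': 0.1, 'joints': array([-8.68383669e-01,  3.85462270e-01,  6.75097742e-03, -4.07275499e-04,
       -1.19398875e+00, -2.58604474e-01]), 'joint_vel': array([-9.42559424e-05, -1.76674477e-03,  1.27819465e-03,  2.46205462e-03,
        2.12923458e-03, -1.69848165e-03]), 'joint_efforts': array([-7.21950455e-04, -3.93318844e+01,  1.88929725e+01,  4.19799283e+00,
       -2.61321526e-03, -3.32596057e-07]), 'position': array([ 268.15083192, -563.97596335,  230.3410729 ]), 'ee_rot': array([-2.20014053e-01,  9.75496220e-01,  9.31561918e-04, -2.72132408e-04]), 'contact_force': array([-0.41165724,  0.57238402, -0.45295913]), 'wrist_torque': array([-0.01320685,  0.00110377, -0.01479564]), 'grasp_force': 0.0, 'gripper_width': 85.11268737130638}
```

View pics/scene0.png

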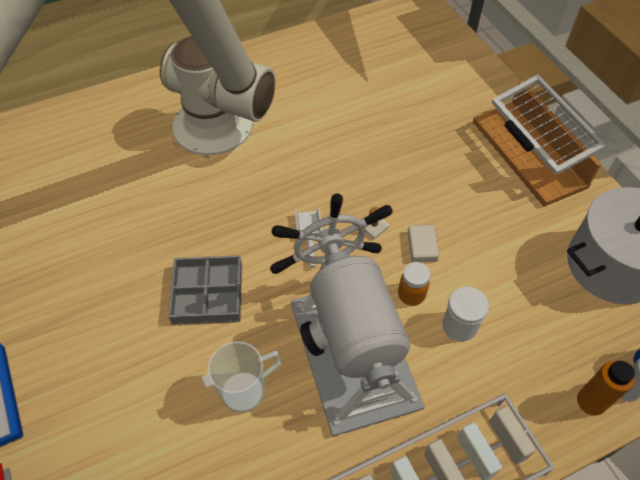

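View pics/side0.png

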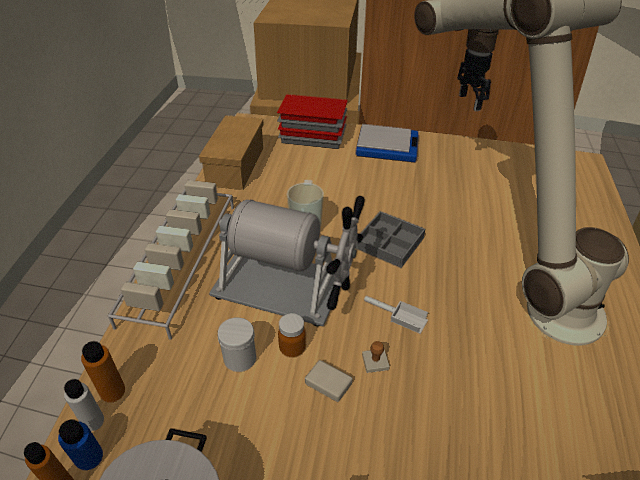

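The scene picture shows the wheel at about (332,240), with grips at (337,205), (378,216), (370,248), (284,266) and (284,232). The drum's cap is at (313,337), on the mixer's far (-y) side, towards the tray and jug. The side picture shows the grips around (348,250).

```bash
cat >> h.py <<'E'
def grips(im,roi):
    P=pts(im);f=im['frame'].astype(int);u0,v0,u1,v1=roi
    m=np.zeros((480,640),bool);m[v0:v1,u0:u1]=1
    m&=(f.max(-1)<60)&(im['range_z']>0)&(P[...,2]>40)
    return P,m.astype(np.uint8)
E
python3 - <<'E'
from h import *
for n,roi in [('scene',(260,185,400,280)),('side',(320,185,375,315))]:
    im=np.load(n+'.npy',allow_pickle=True).item()
    P,m=grips(im,roi)
    k,l,s,c=cv2.connectedComponentsWithStats(m)
    for i in range(1,k):
        if s[i,4]<25: continue
        p=P[l==i]; print(n,c[i].round(),s[i,4],np.median(p,0).round(1),p.min(0).round(),p.max(0).round())
    # cap
im=np.load('scene.npy',allow_pickle=True).item();P,m=grips(im,(295,310,330,362));p=P[m>0];print('cap',len(p),np.median(p,0))
# drum top ridge: axis fit by cylinder points in ROI; plate
q=P[255:375,315:408].reshape(-1,3);q=q[(q[:,2]>190)&(q[:,2]<250)]
from scipy.optimize import least_squares
def res(a,q):
    d=np.array([np.cos(a[0]),np.sin(a[0])]);e=np.array([-d[1],d[0]])
    return np.hypot(q[:,:2]@e-a[1],q[:,2]-a[2])-65
r=least_squares(res,[0,0,170],args=(q,),loss='soft_l1',f_scale=2);print('axis',r.x,np.abs(r.fun).mean(),len(q),'e-offset')
# plate
f=im['frame'].astype(int);mm=(abs(P[...,2]-P[...,2]*0)<25)&(P[...,2]>2)&(np.ptp(f,-1)<25)
mm[:285]=0;mm[435:]=0;mm[:,:285]=0;mm[:,430:]=0
mm=cv2.morphologyEx(mm.astype(np.uint8),cv2.MORPH_OPEN,np.ones((3,3)));p=P[mm>0];print('plate z',np.median(p[:,2]));print(cv2.minAreaRect(p[:,:2].astype(np.float32)))
# all objects height near wheel
for nm,(u,v) in dict(soap=(423,240),jar=(415,273),tin=(467,303),tray=(207,290),stamp=(376,218),jug=(240,370),scoop=(308,217)).items():
    print(nm,P[v,u].round())
E
```

```text
scene [335. 205.] 209 [554.9  68.2 284.4] [543.  62. 245.] [561.  80. 302.]
scene [378. 215.] 254 [565.  152.6 219.2] [553. 128. 200.] [574. 176. 232.]
scene [285. 232.] 247 [540.8 -23.1 238.8] [526. -44. 211.] [547.   3. 252.]
scene [372. 247.] 138 [565.8 146.7 116.1] [558. 127. 100.] [573. 164. 130.]
scene [282. 264.] 205 [537.4 -33.8 132.8] [526. -55. 118.] [546. -10. 145.]
side [352. 212.] 358 [540.2  71.4 249.6] [522. -36. 214.] [556.  89. 301.]
side [358. 235.] 68 [529.4 -17.7 136.4] [520. -47. 120.] [536.  39. 226.]
side [326. 251.] 67 [590.   64.2 159.1] [583.  24. 105.] [597.  89. 189.]
side [353. 253.] 38 [530.8  71.2 173.1] [524.   5. 136.] [534.  81. 184.]
side [333. 266.] 154 [558.7 171.3 223.6] [549.   6.  79.] [586. 185. 233.]
side [337. 292.] 310 [553.6 142.3 112.1] [535.  54.  48.] [570. 172. 156.]
cap 348 [712.3298442  -54.7212375  152.48667681]
axis [-1.49479015e-01  1.43813700e+02  1.68581265e+02] 3.6692875893351786 7316 e-offset
plate z 19.18429291410589
((711.0958251953125, 37.0989990234375), (177.92398071289062, 290.0325927734375), 81.40733337402344)
soap [545. 289.  24.]
jar [637. 208.  82.]
tin [743. 259.  92.]
tray [ 462. -175.   24.]
stamp [566. 147. 212.]
jug [ 650. -176.   13.]
scoop [366.  97.   1.]
```

```bash
cat >> h.py <<'E'
from scipy.spatial.transform import Rotation as Ro
A=-0.1495;d=np.array([np.cos(A),np.sin(A),0]);e=np.array([-d[1],d[0],0]);hub=np.array([548.3,62.3,170.])
def W(x,Y,Z): return hub+x*d+Y*e+np.array([0,0,Z])
def goalR(tilt=60):
    z=np.array([0,0,-1.])*np.cos(np.radians(tilt))+d*np.sin(np.radians(tilt))
    return Ro.from_matrix(np.stack([np.cross(e,z),e,z],1))
E
python3 - <<'E'
from h import *
s=read_state();r=Ro.from_quat(s['ee_rot'])
for t in (45,60,75):print((goalR(t)*r.inv()).as_rotvec(degrees=True)/120)
print(W(-60,-35,97),s['position'])
E
```

```text
[ 0.05486609 -0.37641332 -0.26869222]
[ 0.07344725 -0.50156934 -0.25703152]
[ 0.09200633 -0.62649383 -0.24172694]
[483.75622911  36.62702513 267.        ] [ 268.15083192 -563.97596335  230.3410729 ]
```

```bash
python3 -m jog '[[[0.1,0.3,0.3],[0.004,-0.028,-0.0143],1],[[0.2,0.6,0.65],[0.008,-0.056,-0.0286],1],[[0.3,0.9,0.9],[0.0122,-0.0836,-0.0428],1],[[0.35,1,1],[0.0122,-0.0836,-0.0428],1]]'
for i in 1 2; do :; done
python3 -m jog '[[[0.15,0.4,0],[0.006,-0.042,-0.0215],1],[[0.3,0.8,0],[0.0122,-0.0836,-0.0428],1],[[0.35,1,0],[0.0122,-0.0836,-0.0428],1]]'
python3 -m jog '[[[0.15,0.4,0],[0.006,-0.042,-0.0215],1],[[0.3,0.8,0],[0.0122,-0.0836,-0.0428],1],[[0.35,1,0],[0.0122,-0.0836,-0.0428],1]]'
python3 -m jog '[[[0.15,0.4,0],[0.006,-0.042,-0.0215],1],[[0.3,0.8,0],[0.0122,-0.0836,-0.0428],1],[[0.35,1,0],[0.0122,-0.0836,-0.0428],1]]'
python3 -c "
from h import *
s=read_state();print(s['joints'].round(2),(goalR()*Ro.from_quat(s['ee_rot']).inv()).as_rotvec(degrees=True)/120,W(-60,-35,97)-s['position'])"
```

```text
clock: 0.5
position: [303.3, -463.3, 335.2]
ee_rot: [-0.175, 0.98, -0.009, 0.09]
contact_force: [0.2, -0.7, 0.8]
gripper_width: 28.0
grasp_force: 0.0
clock: 0.8
position: [337.5, -362.0, 330.4]
ee_rot: [-0.128, 0.976, -0.012, 0.176]
contact_force: [0.2, -0.8, 1.6]
gripper_width: -0.1
grasp_force: 0.0
clock: 1.1
position: [371.9, -261.9, 329.5]
ee_rot: [-0.081, 0.962, -0.019, 0.26]
contact_force: [-0.2, -0.9, 0.3]
gripper_width: 0.3
grasp_force: 0.0
clock: 1.4
position: [405.4, -171.7, 329.6]
ee_rot: [-0.033, 0.94, -0.028, 0.339]
contact_force: [0.4, -0.8, 0.0]
gripper_width: -0.3
grasp_force: 0.0
[-0.01 -0.33 -0.67  0.04 -0.53 -1.52] [ 0.02615773 -0.17192004 -0.08449094] [ 78.39891024 208.28692643 -62.58488798]
```

```bash
python3 -m jog '[[[0.15,0.4,0],[0.006,-0.042,-0.0215],1],[[0.3,0.8,0],[0.0122,-0.0836,-0.0428],1],[[0.35,1,0],[0.0122,-0.0836,-0.0428],1],[[0.35,1,0],[0.0122,-0.0836,-0.0428],1]]'
python3 -m jog '[[[0.15,0.4,-0.1],[0.006,-0.042,-0.0215],1],[[0.3,0.8,-0.3],[0.0122,-0.0836,-0.0428],1],[[0.35,1,-0.5],[0.0122,-0.0836,-0.0428],1],[[0.35,1,-0.62],[0.0122,-0.0836,-0.0428],1],[[0.35,1,-0.62],[0.0122,-0.0836,-0.0428],1],[[0.35,1,-0.62],[0.0122,-0.0836,-0.0428],1]]'
python3 - <<'E'
from h import *
s=read_state();print(s['joints'].round(2),(goalR()*Ro.from_quat(s['ee_rot']).inv()).as_rotvec(degrees=True)/120,W(-60,-35,97)-s['position'],np.degrees(np.arccos(-Ro.from_quat(s['ee_rot']).as_matrix()[2,2])))
im=get_image('side');cv2.imwrite('pics/s1.png',cv2.resize(im['frame'][120:360,240:560,::-1],None,fx=2,fy=2))
E
```

```text
clock: 1.8
position: [428.4, -126.1, 344.4]
ee_rot: [0.016, 0.912, -0.043, 0.408]
contact_force: [0.1, -0.6, 0.4]
gripper_width: -0.1
grasp_force: 0.0
clock: 2.4
position: [424.9, -53.7, 382.6]
ee_rot: [0.061, 0.887, -0.042, 0.456]
contact_force: [-0.2, -0.4, -0.5]
gripper_width: 0.1
grasp_force: 0.0
[ 0.03 -0.46 -1.07  1.44 -0.16 -3.1 ] [ 0.00257568 -0.04699474 -0.00076931] [  58.87027691   90.34217232 -115.62791252] 54.47600831510165
```

View pics/s1.png

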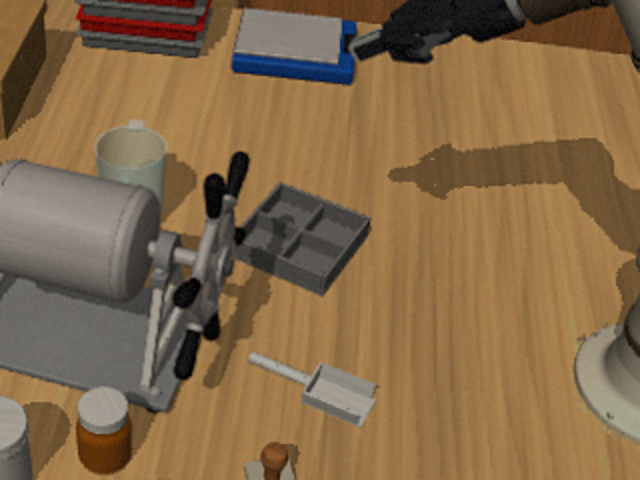

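The picture shows the gripper top right at (400,40), still well clear of the wheel. The wheel stands at (215,260) and nothing has been touched. The tilted posture runs into joint limits, so I'll push with the fingers pointing down from above instead.

```bash
python3 - <<'E'
from h import *
s=read_state();r=Ro.from_quat(s['ee_rot'])
for t in (0,10):print((goalR(t)*r.inv()).as_rotvec(degrees=True)/120)
print(W(0,-35,150))
E
```

```text
[ 0.0757186   0.44761048 -0.00566263]
[ 0.06365591  0.36515712 -0.0048637 ]
[543.08696951  27.69040143 320.        ]
```

```bash
python3 -m jog '[[[0,0,0],[0.0076,0.0448,0],1],[[0.05,0,0.05],[0.0151,0.0895,-0.001],1],[[0.1,0,0.1],[0.0227,0.134,-0.0017],1],[[0.15,0,0.15],[0.03,0.179,-0.002],1],[[0.2,0,0.2],[0.038,0.224,-0.003],1],[[0.25,0,0.2],[0.0454,0.2686,-0.0034],1],[[0.3,0,0.2],[0.053,0.3133,-0.004],1],[[0.4,0,0.2],[0.0606,0.358,-0.0045],1],[[0.5,0,0.2],[0.068,0.403,-0.005],1],[[0.5,0,0.2],[0.0757,0.4476,-0.0057],1],[[0.5,0,0.2],[0.0757,0.4476,-0.0057],1],[[0.5,0,0.2],[0.0757,0.4476,-0.0057],1]]'
python3 - <<'E'
from h import *
s=read_state();r=Ro.from_quat(s['ee_rot'])
print(s['joints'].round(2),(goalR(0)*r.inv()).as_rotvec(degrees=True)/120)
print((W(0,-38,165)-s['position'])/100)
E
```

```text
clock: 3.65
position: [475.4, -53.5, 402.2]
ee_rot: [0.075, 0.997, -0.0, 0.0]
contact_force: [0.5, -0.7, -0.0]
gripper_width: 0.4
grasp_force: 0.0
[ 0.23  0.05 -0.01  0.   -1.51 -1.95] [ 1.80971609e-04 -4.50358878e-06 -1.48776879e-04]
[ 0.67270702  0.7819752  -0.67184278]
```

```bash
python3 -m jog '[[[0.1,0.12,0],[0,0,0],1],[[0.35,0.4,0],[0,0,0],1],[[0.58,0.67,-0.1],[0,0,0],1],[[0.67,0.78,-0.3],[0,0,0],1],[[0.67,0.78,-0.55],[0,0,0],1],[[0.67,0.78,-0.67],[0,0,0],1],[[0.67,0.78,-0.67],[0,0,0],1]]'
python3 -m jog '[[[0,0,-0.15],[0,0,0],1],[[0,0,-0.35],[0,0,0],1],[[0,0,-0.5],[0,0,0],1],[[0,0,-0.55],[0,0,0],1],[[0,0,-0.55],[0,0,0],1]]'
python3 - <<'E'
from h import *
s=read_state();p=s['position'];print(p-W(0,-38,110))
im=get_image('side');cv2.imwrite('pics/s2.png',cv2.resize(im['frame'][140:340,270:470,::-1],None,fx=3,fy=3,interpolation=cv2.INTER_CUBIC))
for Y,Z in [(-12.9,110.4),(0,109.5),(13.7,106.8),(23,104),(31.8,100.3),(41,96),(48.5,90.7),(56,85),(63.3,78.4),(70,71.5),(75.8,63.7)]:
    print(Y,((W(0,Y,Z)-W(0,-38,110))/100).round(3))
E
```

```text
clock: 4.35
position: [540.7, 24.7, 335.3]
ee_rot: [0.074, 0.997, -0.001, -0.0]
contact_force: [-0.7, 0.5, -0.2]
gripper_width: -0.1
grasp_force: 0.0
clock: 4.85
position: [542.1, 24.3, 282.5]
ee_rot: [0.074, 0.997, -0.0, 0.002]
contact_force: [0.2, -0.3, 0.0]
gripper_width: -0.1
grasp_force: 0.0
[-0.54447158 -0.46650932  2.48815125]
-12.9 [0.037 0.248 0.004]
0 [ 0.057  0.376 -0.005]
13.7 [ 0.077  0.511 -0.032]
23 [ 0.091  0.603 -0.06 ]
31.8 [ 0.104  0.69  -0.097]
41 [ 0.118  0.781 -0.14 ]
48.5 [ 0.129  0.855 -0.193]
56 [ 0.14  0.93 -0.25]
63.3 [ 0.151  1.002 -0.316]
70 [ 0.161  1.068 -0.385]
75.8 [ 0.169  1.125 -0.463]
```

View pics/s2.png

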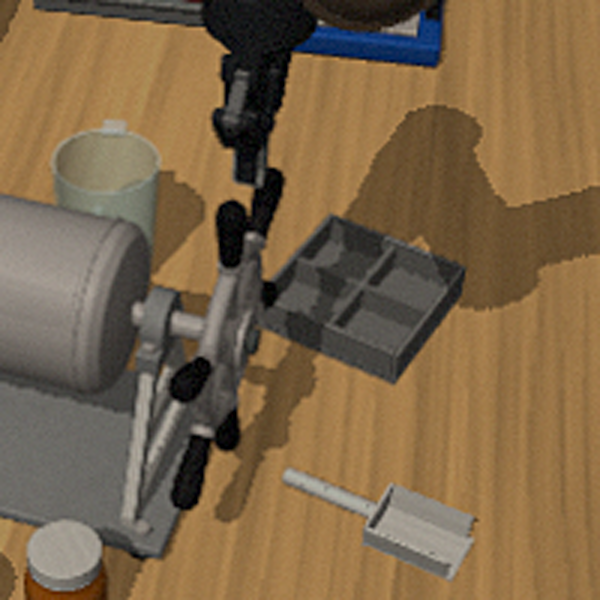

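The picture shows the closed fingers at (250,165), between the top grip at (230,230) and the next one at (268,200), in the wheel plane. I'll start a slow push.

```bash
python3 -m jog '[[[0.01,0.06,0],[0,0,0],1],[[0.02,0.12,0],[0,0,0],1],[[0.025,0.17,0],[0,0,0],1],[[0.03,0.2,0],[0,0,0],1],[[0.034,0.23,0],[0,0,0],1],[[0.039,0.26,0],[0,0,0],1],[[0.044,0.29,0],[0,0,0],1],[[0.05,0.325,0],[0,0,0],1],[[0.055,0.36,-0.005],[0,0,0],1],[[0.06,0.4,-0.01],[0,0,0],1],[[0.067,0.44,-0.015],[0,0,0],1],[[0.073,0.48,-0.025],[0,0,0],1],[[0.079,0.52,-0.035],[0,0,0],1],[[0.085,0.56,-0.047],[0,0,0],1],[[0.091,0.6,-0.06],[0,0,0],1],[[0.098,0.645,-0.078],[0,0,0],1],[[0.104,0.69,-0.097],[0,0,0],1]]'
cat >> h.py <<'E'
def meas():
    im=get_image('scene');P,m=grips(im,(255,175,405,285))
    p=P[(m>0)]-hub;x,Y,Z=p@d,p@e,p[:,2];R=np.hypot(Y,Z)
    k=(abs(x)<14)&(R>72)&(R<135)
    Y,Z=Y[k],Z[k]
    from scipy.optimize import minimize_scalar
    # camera-facing surface shift: move points 6 mm along view ray
    c=-np.array(im['R']).T@np.array(im['t']);v=(p[k]+hub-c);v/=np.linalg.norm(v,axis=1)[:,None]
    q=p[k]+8*v;Y,Z=q@e,q[:,2]
    ph=np.degrees(np.arctan2(-Y,Z))
    z=np.exp(6j*np.radians(ph)).mean();print('spoke angle mod60:',np.degrees(np.angle(z))/6,'conc',abs(z))
    P,m=grips(im,(280,230,440,400));p=P[m>0]-hub;x,Y,Z=p@d,p@e,p[:,2];k=(x>130)&(x<205)&(np.hypot(Y,Z)>78)&(np.hypot(Y,Z)<115)
    print('cap n',k.sum(),'angle',np.degrees(np.arctan2(-np.median(Y[k]),np.median(Z[k]))), 'x',np.median(x[k]))
    return im
E
python3 - <<'E'
from h import *
meas();s=read_state();p=s['position']-hub;print(p@d,p@e,p[2])
E
```

```text
clock: 6.6
position: [552.9, 94.0, 272.2]
ee_rot: [0.074, 0.997, 0.0, 0.002]
contact_force: [-0.7, -2.0, 3.8]
gripper_width: 0.3
grasp_force: 2.0
spoke angle mod60: -25.952042981118037 conc 0.933933419121599
cap n 360 angle 80.12050061931632 x 178.17416192932117
-0.23076382555327346 32.647516191730105 101.59285660832018
```

```bash
python3 -m jog '[[[0.006,0.04,-0.02],[0,0,0],1],[[0.013,0.085,-0.042],[0,0,0],1],[[0.019,0.125,-0.067],[0,0,0],1],[[0.025,0.165,-0.095],[0,0,0],1],[[0.031,0.205,-0.123],[0,0,0],1],[[0.036,0.24,-0.153],[0,0,0],1],[[0.042,0.277,-0.186],[0,0,0],1],[[0.047,0.312,-0.22],[0,0,0],1],[[0.052,0.345,-0.254],[0,0,0],1],[[0.056,0.378,-0.29],[0,0,0],1],[[0.061,0.408,-0.328],[0,0,0],1],[[0.065,0.435,-0.366],[0,0,0],1],[[0.065,0.435,-0.366],[0,0,0],1]]'
python3 - <<'E'
from h import *
im=meas();s=read_state();p=s['position']-hub;print(p@d,p@e,p[2])
cv2.imwrite('pics/c3.png',cv2.resize(im['frame'][150:390,230:450,::-1],None,fx=2.5,fy=2.5))
E
```

```text
clock: 7.95
position: [558.7, 137.7, 234.3]
ee_rot: [0.074, 0.997, 0.0, 0.0]
contact_force: [0.2, -0.7, 1.3]
gripper_width: 0.1
grasp_force: 0.7
spoke angle mod60: 3.6220453687959924 conc 0.6872396094176086
cap n 776 angle 57.68711667732409 x 172.59435050126552
-1.0950145844331336 75.77079261584716 64.30521645211553
```

View pics/c3.png

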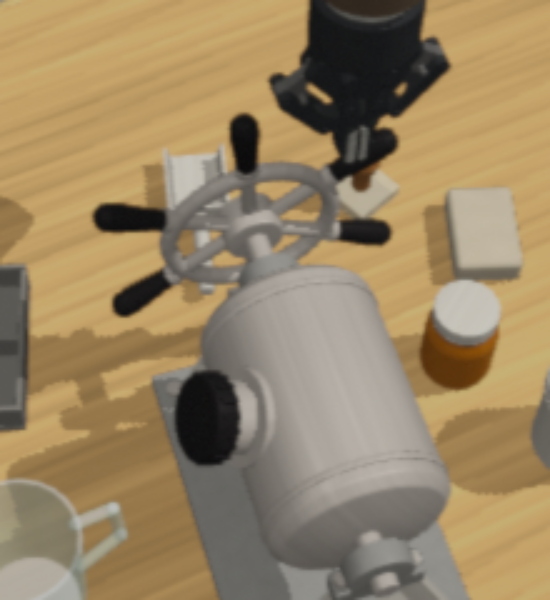

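The picture shows the cap on the drum's left side at (207,418). The fingers rest on the right grip at (365,155) and the next spoke stands nearly upright at (245,140). I'll lift off, measure, and go behind the next spoke.

```bash
python3 -m jog '[[[0,0,0.1],[0,0,0],1],[[0,0,0.4],[0,0,0],1],[[0,0,0.8],[0,0,0],1],[[0,0,1],[0,0,0],1],[[-0.03,-0.2,1],[0,0,0],1],[[-0.09,-0.6,1],[0,0,0],1],[[-0.12,-0.8,1],[0,0,0],1],[[-0.12,-0.8,1],[0,0,0],1]]'
python3 -m jog '[[[-0.03,-0.2,0],[0,0,0],1],[[-0.05,-0.4,0],[0,0,0],1],[[-0.05,-0.4,-0.1],[0,0,0],1],[[-0.05,-0.4,-0.35],[0,0,0],1],[[-0.05,-0.4,-0.5],[0,0,0],1],[[-0.05,-0.4,-0.54],[0,0,0],1],[[-0.05,-0.4,-0.54],[0,0,0],1]]'
python3 - <<'E'
from h import *
im=meas();s=read_state();p=s['position']-hub;print(p@d,p@e,p[2],s['contact_force'])
E
```

```text
clock: 8.8
position: [545.5, 54.3, 334.7]
ee_rot: [0.076, 0.997, -0.0, -0.0]
contact_force: [-0.8, -0.4, -0.9]
gripper_width: -0.2
grasp_force: 0.0
clock: 9.5
position: [541.5, 17.3, 280.2]
ee_rot: [0.074, 0.997, -0.0, -0.0]
contact_force: [1.0, 0.1, 0.6]
gripper_width: -0.1
grasp_force: 0.0
spoke angle mod60: 2.9710406387967923 conc 0.956186222022211
cap n 776 angle 57.47351580668366 x 172.0571708010244
0.5237918102994472 -45.41493844271684 111.19661849071952 [ 0.42106611 -0.75221899  0.51475697]
```

```bash
python3 -m jog '[[[0.01,0.06,0],[0,0,0],1],[[0.018,0.12,0],[0,0,0],1],[[0.025,0.17,0],[0,0,0],1],[[0.032,0.21,0],[0,0,0],1],[[0.037,0.245,0],[0,0,0],1],[[0.042,0.28,0],[0,0,0],1],[[0.05,0.33,0],[0,0,0],1],[[0.057,0.38,0],[0,0,0],1],[[0.064,0.425,-0.005],[0,0,0],1],[[0.071,0.47,-0.01],[0,0,0],1],[[0.078,0.515,-0.018],[0,0,0],1],[[0.084,0.56,-0.026],[0,0,0],1],[[0.09,0.6,-0.037],[0,0,0],1],[[0.097,0.64,-0.05],[0,0,0],1],[[0.103,0.68,-0.063],[0,0,0],1],[[0.109,0.72,-0.08],[0,0,0],1],[[0.115,0.765,-0.1],[0,0,0],1]]'
python3 -m jog '[[[0.006,0.04,-0.02],[0,0,0],1],[[0.013,0.085,-0.042],[0,0,0],1],[[0.019,0.125,-0.067],[0,0,0],1],[[0.025,0.165,-0.095],[0,0,0],1],[[0.031,0.205,-0.123],[0,0,0],1],[[0.036,0.24,-0.153],[0,0,0],1],[[0.042,0.277,-0.186],[0,0,0],1],[[0.047,0.312,-0.22],[0,0,0],1],[[0.05,0.33,-0.24],[0,0,0],1],[[0.05,0.33,-0.24],[0,0,0],1]]'
python3 - <<'E'
from h import *
im=meas();s=read_state();p=s['position']-hub;print(p@d,p@e,p[2],s['contact_force'])
E
```

```text
clock: 11.25
position: [553.4, 93.8, 271.1]
ee_rot: [0.074, 0.997, -0.0, 0.001]
contact_force: [-0.3, -1.6, 3.5]
gripper_width: 0.2
grasp_force: 1.9
clock: 12.25
position: [558.2, 126.8, 246.5]
ee_rot: [0.074, 0.997, -0.0, 0.0]
contact_force: [-0.3, 0.1, 2.4]
gripper_width: -0.1
grasp_force: 0.7
spoke angle mod60: 12.550950802176812 conc 0.8533386559628042
cap n 1065 angle 12.000251027625572 x 172.03088459078887
0.09836621791315167 65.12453138621932 76.52603787266406 [-0.06719859 -0.36480982  2.30544446]
```

```bash
cat >> h.py <<'E'
def cap():
    for n in ('scene','side'):
        im=get_image(n);P=pts(im);f=im['frame'].astype(int)
        p=P-hub;x,Y,Z=p@d,p@e,p[...,2];R=np.hypot(Y,Z)
        m=(f.max(-1)<75)&(im['range_z']>0)&(x>125)&(x<215)&(R>75)&(R<125)
        q=np.stack([x,Y,Z],-1)[m]
        g=np.array([0,0,1.]) ;a0=np.arctan2(-np.median(q[:,1]),np.median(q[:,2]))
        g=np.array([0,-np.sin(a0),np.cos(a0)]);h=q@g
        top=np.median(h[h>np.percentile(h,50)])
        k=abs(h-top)<4
        for _ in range(8):
            c=q[k].mean(0);u=np.linalg.svd(q[k]-c,full_matrices=False)[2][2];u*=np.sign(u@g);k=abs((q-c)@u)<3
        t=q[k];(cc,w,ang)=cv2.minAreaRect(np.stack([t[:,0],t@np.array([0,u[2],-u[1]])],1).astype(np.float32))
        c2=np.array([0,cc[1]*u[2],-cc[1]*u[1]])+ (c@u)*np.array([0,u[1],u[2]])
        print(n,len(q),k.sum(),'normal',u.round(3),'ang',np.degrees(np.arctan2(-u[1],u[2])).round(2),'centroid',c.round(1),np.degrees(np.arctan2(-c[1],c[2])).round(2),'rect',cc,w,np.degrees(np.arctan2(-c2[1],c2[2])).round(2))
        # drum axis check
        dm=(f.min(-1)>90)&(np.ptp(f,-1)<30)&(x>85)&(x<250)&(R>55)&(R<75)&(Z>5)
        from scipy.optimize import least_squares
        b=np.stack([Y,Z],-1)[dm];r=least_squares(lambda a:np.hypot(b[:,0]-a[0],b[:,1]-a[1])-65,[0,0],loss='soft_l1',f_scale=2);print('  drum centre',r.x.round(2),len(b))
E
python3 - <<'E'
from h import *
cap()
E
```

```text
scene 1089 899 normal [ 0.007 -0.208  0.978] ang 12.0 centroid [168.6 -20.6  98.8] 11.8 rect (168.8091278076172, 0.43115234375) (57.990474700927734, 59.75452423095703) 11.76
  drum centre [ 0.55 -0.56] 5097
side 466 295 normal [-0.017 -0.192  0.981] ang 11.09 centroid [162.7 -14.7 100.6] 8.33 rect (163.0394744873047, 3.207427978515625) (58.1784553527832, 59.27339553833008) 9.22
  drum centre [1.4  0.31] 3228
```

```bash
python3 -m jog '[[[0.003,0.025,-0.026],[0,0,0],1],[[0.006,0.046,-0.05],[0,0,0],1],[[0.01,0.066,-0.075],[0,0,0],1],[[0.013,0.085,-0.1],[0,0,0],1],[[0.015,0.1,-0.12],[0,0,0],1],[[0.015,0.1,-0.12],[0,0,0],1],[[0.015,0.1,-0.12],[0,0,0],1]]'
python3 - <<'E'
from h import *
meas();cap();s=read_state();p=s['position']-hub;print(p@d,p@e,p[2])
E
```

```text
clock: 13.1
position: [559.9, 136.7, 234.9]
ee_rot: [0.074, 0.997, 0.0, 0.001]
contact_force: [-0.9, -0.8, 0.3]
gripper_width: 0.2
grasp_force: 0.6
spoke angle mod60: 4.113307715213176 conc 0.7022349159467055
cap n 1056 angle 4.293073116725052 x 172.21722796693018
scene 1076 870 normal [ 0.012 -0.055  0.998] ang 3.18 centroid [168.9  -6.3 100.7] 3.59 rect (167.73069763183594, -0.7410736083984375) (60.318302154541016, 57.20213317871094) 3.59
  drum centre [ 0.65 -0.57] 5128
side 540 371 normal [-0.008 -0.042  0.999] ang 2.4 centroid [ 1.629e+02 -1.000e-01  1.018e+02] 0.05 rect (164.72251892089844, 2.8036880493164062) (59.07816696166992, 61.22629928588867) 0.8
  drum centre [1.43 0.3 ] 3096
0.39994472106457263 75.10447473788552 64.89434293865278
```

```bash
python3 -m jog '[[[0.001,0.008,-0.012],[0,0,0],1],[[0.002,0.016,-0.024],[0,0,0],1],[[0.003,0.023,-0.035],[0,0,0],1],[[0.004,0.03,-0.045],[0,0,0],1],[[0.004,0.03,-0.045],[0,0,0],1],[[0.004,0.03,-0.045],[0,0,0],1]]'
python3 -m jog '[[[0,0,0.1],[0,0,0],1],[[0,0,0.4],[0,0,0],1],[[0,0,0.8],[0,0,0],1],[[0,0,1],[0,0,0],1],[[0,0,1],[0,0,0],1]]'
python3 - <<'E'
from h import *
im=meas();cap();s=read_state();p=s['position']-hub;print(p@d,p@e,p[2])
cv2.imwrite('pics/c4.png',cv2.resize(im['frame'][150:390,230:450,::-1],None,fx=2.5,fy=2.5))
E
```

```text
clock: 13.85
position: [560.4, 139.5, 230.8]
ee_rot: [0.074, 0.997, 0.0, 0.001]
contact_force: [-0.4, -1.0, 1.9]
gripper_width: 0.1
grasp_force: 1.4
clock: 14.35
position: [561.7, 140.0, 334.9]
ee_rot: [0.074, 0.997, 0.002, 0.004]
contact_force: [0.2, 0.4, 0.2]
gripper_width: -0.5
grasp_force: 0.0
spoke angle mod60: 0.6269001955123857 conc 0.975608647255782
cap n 1052 angle 1.9186307334283832 x 171.87811887049756
scene 1081 870 normal [ 0.005 -0.007  1.   ] ang 0.42 centroid [168.9  -1.7 100.9] 0.96 rect (168.6737518310547, -0.4282112121582031) (59.42998123168945, 58.368431091308594) 0.66
  drum centre [ 0.69 -0.56] 5095
side 558 387 normal [0.003 0.018 1.   ] ang -1.03 centroid [163.1   3.8 101.7] -2.17 rect (164.29342651367188, 0.8324089050292969) (59.26345443725586, 61.24919128417969) -1.49
  drum centre [1.36 0.24] 3063
-0.17699319907911334 78.0031838743362 159.6924785194014
```

View pics/c4.png

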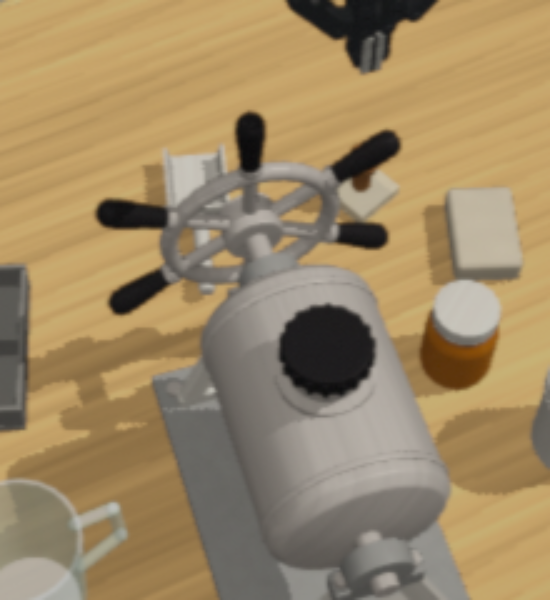

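The picture shows the cap facing up at (327,350), centred on the drum. The fingers are well clear at (370,55) and the bystanders are where they were. The measured filler angle is 0 ± 1°.

```bash
python3 -c "from bench import *;print(job_done())"
```

```text
the job is handed in; nothing more can be done
None
```

The filler now points straight up, to within about 1° as measured by camera. I pushed two spokes gently with the closed fingers, backed the gripper clear, and handed the job in at about 14 s.

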